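# Seat the tube carousel on the mixer spindle

## Robot

A 6-joint arm with a two-finger parallel gripper is mounted at the origin on a cart in front of the work surface, level with it; the furniture and walls round the work are solid. World frame = base frame: x ahead of the robot, y to its left, z up, the work surface at z = 0. Lengths are in m, angles in rad, forces in N, time in s.
With the tool pointing down it reaches from about 0.3 to 0.85 m from the base axis. Payload 4.2 kg.
Tool frame: the origin (TCP) lies between the finger pads; the fingertips stand 8 mm ahead of it and the grasp point (between the pads) lies 11 mm behind it; z points along the fingers, y is the line along which they close (so a half turn about z gives the same grasp; the last joint's range is limited). The gripper opens to 91 mm and grips with 3 to 60 N. Pads are 32 mm wide; open, the fingers measure 118 mm over their backs; the gripper's body (76 mm by 178 mm) begins 60 mm behind the grasp point.
Start: joints at [-1.216, 0.32, 1.565, -0, 1.257, -0.02], TCP at [0.211, -0.535, 0.222] pointing down, gripper open.
Joint ranges: [-3.11, 3.11], [-0.84, 2.01], [0.21, 2.61], [-1.34, 4.49], [0.05, 2.63], [-2.56, 2.56]. Speed limits (rad/s): [2.57, 2.57, 3.14, 3.14, 3.14, 3.14].

## Interface

Orientations are given as a 3x3 rotation matrix whose columns are the frame's x, y, z axes.
In Python, from bench import env, cams gives the robot as it stands.
- The arm moves only by the tool apply_moves, never from a script. Its arguments are lists of equal length, an entry for each row: "linear": the shift along the tool's x, y, z in units of 0.1 m (1.0 is 0.1 m), a list of three; "angular": the turn, a rotation vector about the tool's x, y, z in units of 90 degrees (1.0 is 90 degrees), a list of three; "claw": the closure, from -1 (fully open) to 1 (shut), so that 0 is half open. In form: {"linear": [[dx, dy, dz], ...], "angular": [[rx, ry, rz], ...], "claw": [claw, ...]}. A call has exactly 5 rows; each row is the pose to reach, as a shift and turn from the pose commanded when the call began, along the tool's axes at that moment; what a row does not reach only later rows make up. A row lasts 1/12 s, in which the tool goes at most 41.7 mm and 7.16 degrees, less where a joint would pass 70% of its speed; a pose out of reach is approached as far as the arm can. A call with a number of a shift or a turn outside -1 to 1 is refused whole. A call with a gripper value outside its range is refused whole. The fingers move at their own pace and stop on an object; the grip force is fixed at half the most. Time passes only in rows, so rows that repeat a pose let the fingers close, or fill a call up. It gives the time, the measured TCP pose, the force, the opening and the grip force at its end, in the units of the state.
- env.read_state(): the state, without advancing time (a new reading comes with each control period).
- cams.snapshot(name): name is "scene" or "side" or "wrist"; returns (picture, depth): 480x640x3 uint8, red, green, blue; 480x640 float32, m along the optical axis (not along the pixel's ray), 0 where there is no reading.
- cams.camera_model(name): a dict with "fov_y" (degrees; the focal length in pixels is half the picture's height over the tangent of half this angle, whatever the lens; pixels are square), "cx", "cy" (the principal point, pixels), "k1" (the pictures are not rectified: a ray, as slopes to the right and down, at radius r is drawn at 1 + k1 r^2 times it, then the intrinsics apply), "camera_from_world" (4x4, takes a point from world to camera coordinates); the wrist camera has in their place "tool_from_camera" (4x4, takes a point from camera to tool coordinates, whose origin is the TCP and whose axes are the flange's). Camera axes: x right, y down, z forward; pixel columns grow to the right and rows downward; lengths in m; the calibration is good to about 2 mm. A picture is of the moment at which its call begins: read the wrist's pose just before it. camera_model takes no time and is no camera call.
- env.sign_off(): hands the job in; it is judged then, once.
The state is a dict: "clock": time; "joint_pos": joint angles; "dq": joint speeds; "joint_efforts": joint torques, N m; "eef_pos": TCP position; "tcp_rot": TCP orientation; "contact_force": force on the tool from outside, world axes, zero at the start; "moment": the same for the moment, N m; "opening": finger opening in m; "grip_force": force on a finger pad.
Only numpy, scipy, OpenCV 4.12 (cv2) and the standard library are available. Lean on these libraries where they do the work, as an engineer would, in place of code of your own. Each camera call takes 0.05 s, during which the arm holds its last target. There are 200 camera calls.

## Task

Put the blue tube carousel back on the upright spindle of the white bench mixer: slip it over the spindle, then turn it slowly under light pressure until its slots find the cross pin and it drops fully home on the collar. Never force it down, as the spindle's spring mount is delicate; leave it sitting level and let go, and do not disturb the vial, flask, stopper or dish standing around.

Things in the scene. Friction and masses are not known exactly. Their poses are not given: they have to be found in the camera images.
- mixer: White bench mixer drive, fixed, a rounded box 140 x 140 mm, flat top 60 mm above the bench, with a bare metal spindle standing upright in the middle of the top: a collar, a cross pin on it, and a round pilot shaft. Origin: centre of its underside at bench height; z up. The spindle is stiff to turn (0.2 N m): it stays put while the carousel is turned on it under a light push of 5 to 8 N.
- mixer_seat (a point): Point on the axis of the unloaded spindle at the top of its 36 mm wide collar, 72 mm above the bench; carousel_bore lies here when the carousel is fully home.
- spindle_spring (a joint): How far the whole spindle is pushed straight down on its spring mount (m): 0 unloaded, growing 1 mm per 10 N of push, stop at 6 mm; it springs back. The mount is damaged above 3 mm (30 N).
- spindle_pin (a point): Point on the spindle axis, level with the upper side of the cross pin, 77.5 mm above the bench. The pin is a flat-topped bar 5 mm wide, 5.5 mm high, 28 mm from end to end, lying level through the axis on the collar. Its direction differs every time, does not follow the mixer's yaw and is not reported: find it by feel.
- spindle_tip (a point): Tip of the pilot shaft, 97 mm above the bench. The pilot is 12 mm in diameter; above 91 mm it narrows to a conical nose 3 mm wide at the tip.
- carousel: Loose blue plastic tube carousel, about 0.15 kg, 107 mm across, standing upright on the bench: a hub 34 mm wide, six arms with open tube rings (8 to 20 mm above the underside) and a black round grip on top. Origin: centre of its underside; z up along its axis.
- carousel_bore (a point): Centre of the carousel's underside, at the mouth of its bore: 13.8 mm wide, 28 mm deep, crossed by four slots along the carousel's +x, -x, +y, -y, 7.2 mm wide, 8 mm deep, so it fits every 90 degrees. On the unaligned pin it stands 5.5 mm above home; with slots and pin within about 5 degrees it goes down on to the collar.
- carousel_grip (a point): On the carousel's axis, 50 mm above its underside, in the black round grip, 26 mm in diameter, which reaches from 34 to 62 mm above the underside. Grip it here at any yaw.
- vial: Small clear glass vial, 23 mm in diameter, 62 mm tall, bystander. Origin: centre of its underside.
- flask: Small clear conical flask, 64 mm in diameter, 108 mm tall, bystander. Origin: centre of its underside.
- red_stopper: Dark red rubber stopper, 26 mm in diameter, 24 mm tall, bystander. Origin: centre of its underside.
- petri: Closed shallow dish, 61 mm in diameter, 15 mm tall, bystander. Origin: centre of its underside.

How it is judged:
By the outcome, as a careful person would: the job done as asked, in the order asked, and still so for the second after the job is handed in, with the robot touching nothing.
It also fails if it takes over 64 s, if anything falls off the work surface, if the arm or the gripper's body presses on something with over 40 N, if the wrist force passes 120 N, or if a joint passes its speed limit or range.

## Working session

There is one attempt and no reset: what is moved stays moved. The work goes in short steps, Python scripts to look and compute and a tool call to move; the robot and the scene stay as the last step left them, time stands still between calls to the robot, and variables do not carry over. Pictures are saved under pics/ and viewed, at most 10 in all, crops included, and the job is handed in when it is done.

Besides the shell and the picture viewer there is one more tool, called after "Call:" by a JSON object that holds its "op" and its "data", one argument or row to a line. apply_moves: Moves the arm, as the interface text tells. Its arguments: {"type":"object","properties":{"linear":{"type":"array"},"angular":{"type":"array"},"claw":{"type":"array"}},"required":["linear","angular","claw"]}

```bash
mkdir -p pics; ls; cat > h.py <<'E'
import numpy as np, cv2
from bench import env, cams
def K(m):
    f=240/np.tan(np.radians(m["fov_y"]/2)); return f
def snap(n):
    s=env.read_state(); im,d=cams.snapshot(n); m=cams.camera_model(n)
    if "camera_from_world" in m: T=np.linalg.inv(np.array(m["camera_from_world"]))
    else:
        W=np.eye(4); W[:3,:3]=s["tcp_rot"]; W[:3,3]=s["eef_pos"]; T=W@np.array(m["tool_from_camera"])
    return im,d,m,T
def ray(m,u,v):
    f=K(m); p=np.array([[[ (u-m["cx"])/f,(v-m["cy"])/f ]]]); 
    return np.append(cv2.undistortPoints(p,np.eye(3),np.array([m["k1"],0,0,0.]))[0,0],1)
def atz(m,T,u,v,z):
    r=T[:3,:3]@ray(m,u,v); o=T[:3,3]; return o+r*(z-o[2])/r[2]
def atd(m,T,u,v,d): return T[:3,:3]@(ray(m,u,v)*d)+T[:3,3]
def save(n,im): cv2.imwrite("pics/"+n,im[...,::-1])
E
python3 - <<'E'
from h import *
import pickle
o={}
for n in ["scene","side"]:
    o[n]=snap(n); print(n,{k:v for k,v in o[n][2].items() if k!='camera_from_world'},o[n][3].round(3).tolist())
pickle.dump(o,open("o.pkl","wb"))
for n in o: save(n+"0.png",o[n][0])
print(env.read_state())
E
```

```text
pics
scene {'fov_y': 53.45796189935103, 'cx': 319.68788678714174, 'cy': 234.53066908943404, 'k1': -0.053714484179590176} [[-0.847, -0.394, 0.358, 0.263], [-0.532, 0.64, -0.555, 0.397], [-0.01, -0.66, -0.751, 0.726], [0.0, 0.0, 0.0, 1.0]]
side {'fov_y': 45.1036685812108, 'cx': 325.11201089001025, 'cy': 236.13130866802135, 'k1': -0.06479016572477912} [[0.992, -0.085, 0.092, 0.453], [-0.124, -0.747, 0.653, -0.787], [0.013, -0.659, -0.752, 0.909], [0.0, 0.0, 0.0, 1.0]]
{'clock': 0.1, 'joint_pos': array([-1.21599122e+00,  3.20242745e-01,  1.56553977e+00,  2.47146042e-05,
        1.25740653e+00, -2.00140923e-02]), 'dq': array([-1.03379406e-03, -1.47624679e-03, -3.69590653e-03, -1.25673969e-03,
        8.06050116e-04,  3.54953752e-05]), 'joint_efforts': array([-3.71333208e-04, -4.13332415e+01, -2.32508934e+01,  7.28071528e-02,
        4.21273580e-02, -4.21903485e-05]), 'eef_pos': array([ 0.21035945, -0.53467263,  0.22120256]), 'tcp_rot': array([[ 9.30576640e-01,  3.66096754e-01, -5.32552479e-04],
       [ 3.66097137e-01, -9.30575425e-01,  1.50512786e-03],
       [ 5.54421747e-05, -1.59560276e-03, -9.99998725e-01]]), 'contact_force': array([-0.69835747, -0.05015066,  0.11753154]), 'moment': array([-0.01574931, -0.02870111,  0.02143256]), 'grip_force': 0.0, 'opening': 0.091137328026116}
```

View pics/scene0.png

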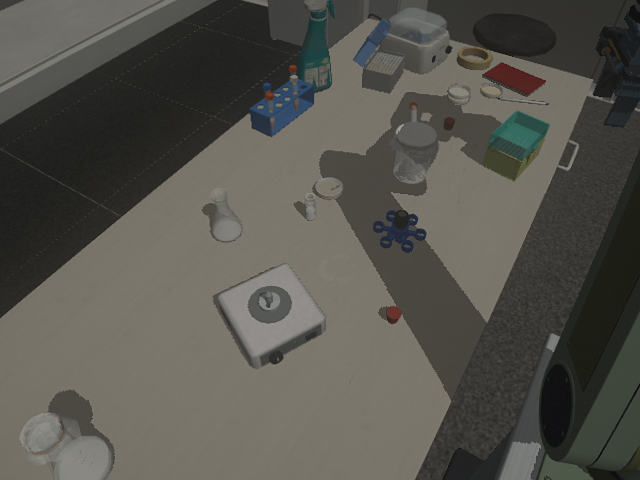

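View pics/side0.png

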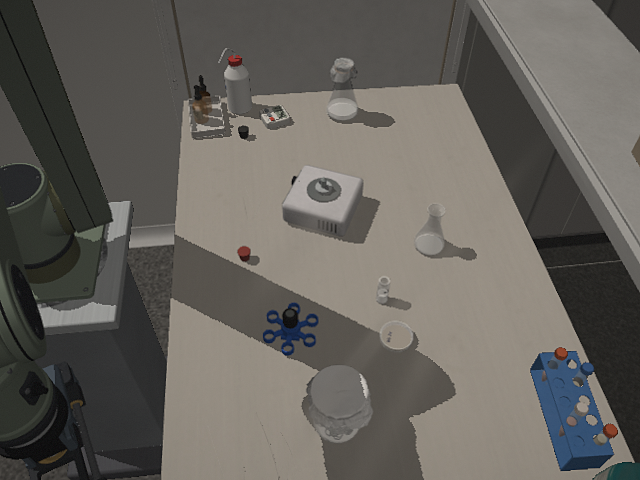

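The scene view shows the carousel at (400,230) with its grip top at (402,213), and the spindle at (267,297). The side view shows the grip top at (290,312) and the spindle tip at (322,181). The stopper, vial, dish and flask stand around them.

```bash
python3 - <<'E'
from h import *
import pickle
o=pickle.load(open("o.pkl","rb"))
P={"scene":{"grip":(402,213,.062),"tip":(267,294,.097),"stopper":(393,309,.024),"vialbase":(311,217,0),"dish":(329,186,.015),"flaskbase":(227,232,0),"jar":(416,128,None)},
"side":{"grip":(290,312,.062),"tip":(322,181,.097),"stopper":(244,250,.024),"vialbase":(383,299,0),"dish":(397,333,.015),"flaskbase":(430,247,0),"jar":(340,382,None)}}
for n in P:
    im,d,m,T=o[n]
    for k,(u,v,z) in P[n].items():
        print(n,k,None if z is None else atz(m,T,u,v,z).round(3), atd(m,T,u,v,d[v,u]).round(3))
a=cv2.resize(o["scene"][0][190:380,200:440],None,fx=3,fy=3,interpolation=cv2.INTER_CUBIC)[:, :]
# blue mask & dark grip centroid
for n in P:
    im,d,m,T=o[n]; h=cv2.cvtColor(im,cv2.COLOR_RGB2HSV); v,u=np.mgrid[:480,:640]
    gu,gv,_=P[n]["grip"]; k=(h[...,0]>105)&(h[...,0]<130)&(h[...,1]>120)&(np.hypot(u-gu,v-gv)<50)&(d>0)
    X=np.array([atd(m,T,uu,vv,d[vv,uu]) for uu,vv in zip(u[k],v[k])]); X=X[(X[:,2]>.005)&(X[:,2]<.04)]
    print(n,len(X),X.min(0).round(3),X.max(0).round(3),((X.min(0)+X.max(0))/2).round(3))
    c,r=cv2.minEnclosingCircle(X[:,:2].astype(np.float32)); print(c,r)
E
```

```text
scene grip [ 0.473 -0.223  0.062] [ 0.472 -0.221  0.064]
scene tip [0.567 0.083 0.097] [0.568 0.081 0.094]
scene stopper [ 0.398 -0.042  0.024] [ 0.398 -0.043  0.023]
scene vialbase [ 0.65  -0.171  0.   ] [ 0.643 -0.161  0.012]
scene dish [ 0.659 -0.258  0.015] [ 0.658 -0.257  0.016]
scene flaskbase [ 0.774 -0.045 -0.   ] [ 0.754 -0.028  0.028]
scene jar None [ 0.541 -0.42   0.113]
side grip [ 0.473 -0.219  0.062] [ 0.473 -0.22   0.062]
side tip [0.564 0.067 0.097] [0.565 0.074 0.091]
side stopper [ 0.396 -0.036  0.024] [ 0.396 -0.037  0.024]
side vialbase [ 0.654 -0.169  0.   ] [ 0.65  -0.181  0.018]
side dish [ 0.662 -0.255  0.015] [ 0.663 -0.253  0.012]
side flaskbase [ 0.776 -0.052  0.   ] [ 0.764 -0.078  0.033]
side jar None [ 0.536 -0.388  0.114]
scene 188 [ 0.423 -0.272  0.007] [ 0.521 -0.17   0.033] [ 0.472 -0.221  0.02 ]
(0.4710022211074829, -0.2207913100719452) 0.05197010189294815
side 829 [ 0.422 -0.276  0.005] [ 0.522 -0.169  0.037] [ 0.472 -0.222  0.021]
(0.47433236241340637, -0.222284734249115) 0.054466363042593
```

Call:
{"op": "apply_moves", "data": {
  "linear": [
    [0.25,-0.12,0],
    [0.5,-0.25,0],
    [0.75,-0.38,0],
    [1.0,-0.5,0],
    [1.0,-0.5,0]
  ],
  "angular": [
    [0,0,0.06],
    [0,0,0.12],
    [0,0,0.18],
    [0,0,0.24],
    [0,0,0.24]
  ],
  "claw": [-1,-1,-1,-1,-1]
}}

```text
clock: 0.52
eef_pos: [0.2875, -0.4485, 0.2217]
tcp_rot: [[1.0, -0.002, 0.001], [-0.002, -1.0, 0.003], [0.001, -0.003, -1.0]]
contact_force: [-1.0, -0.6, 0.3]
opening: 0.0911
grip_force: 0.0
```

Call:
{"op": "apply_moves", "data": {
  "linear": [
    [0.25,-0.25,0],
    [0.5,-0.5,0],
    [0.72,-0.75,0],
    [0.93,-1.0,0],
    [0.93,-1.0,0]
  ],
  "angular": [
    [0,0,0],
    [0,0,0],
    [0,0,0],
    [0,0,0],
    [0,0,0]
  ],
  "claw": [-1,-1,-1,-1,-1]
}}

```text
clock: 0.93
eef_pos: [0.3809, -0.3488, 0.2217]
tcp_rot: [[1.0, 0.003, 0.001], [0.003, -1.0, 0.002], [0.001, -0.002, -1.0]]
contact_force: [-0.4, -1.2, 0.6]
opening: 0.091
grip_force: 0.0
```

```bash
python3 - <<'E'
from h import *
import pickle
print(cams.camera_model("wrist")); s=env.read_state(); print(s["eef_pos"],s["tcp_rot"],s["contact_force"])
o=pickle.load(open("o.pkl","rb"))
a=cv2.resize(o["scene"][0][270:330,225:305],(400,300),interpolation=cv2.INTER_CUBIC)
b=cv2.resize(o["side"][0][160:220,282:362],(400,300),interpolation=cv2.INTER_CUBIC)
save("sp.png",np.hstack([a,b]))
E
```

```text
{'fov_y': 70.26529185545073, 'cx': 311.4771898615247, 'cy': 239.6464781098448, 'k1': -0.04866626850646289, 'tool_from_camera': array([[-5.78045953e-04, -9.64982759e-01, -2.62312677e-01,
         7.27742853e-02],
       [ 9.99999662e-01, -7.11151772e-04,  4.12497952e-04,
        -5.37652828e-04],
       [-5.84597537e-04, -2.62312350e-01,  9.64982844e-01,
        -1.62406111e-01],
       [ 0.00000000e+00,  0.00000000e+00,  0.00000000e+00,
         1.00000000e+00]])}
[ 0.3809388  -0.34875498  0.22170311] [[ 0.99999452  0.00314225  0.00103938]
 [ 0.00313981 -0.99999235  0.00233435]
 [ 0.00104671 -0.00233107 -0.99999674]] [-0.36492227 -1.22205253  0.5801441 ]
```

View pics/sp.png

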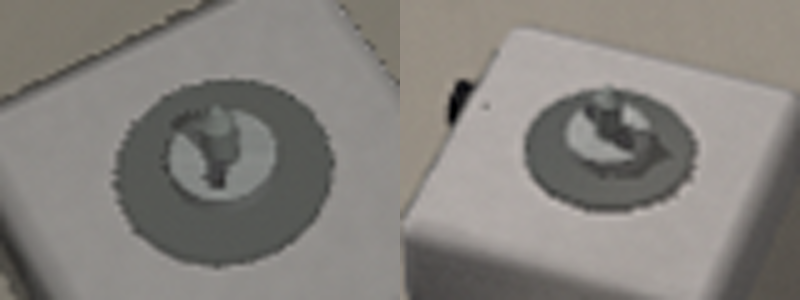

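The crop shows the spindle tip at scene (268,292) and side (323,178). The collar centre is at scene (269.4,301.6) and side (322.4,187.6).

Call:
{"op": "apply_moves", "data": {
  "linear": [
    [0.22,-0.32,0],
    [0.44,-0.64,0.1],
    [0.66,-0.82,0.3],
    [0.91,-1.0,0.5],
    [0.91,-1.0,0.5]
  ],
  "angular": [
    [0,0,0],
    [0,0,0],
    [0,0,0],
    [0,0,0],
    [0,0,0]
  ],
  "claw": [-1,-1,-1,-1,-1]
}}

```text
clock: 1.35
eef_pos: [0.4708, -0.2494, 0.1682]
tcp_rot: [[1.0, 0.002, -0.004], [0.002, -1.0, 0.004], [-0.004, -0.004, -1.0]]
contact_force: [-0.4, 0.3, 0.0]
opening: 0.0912
grip_force: 0.0
```

Call:
{"op": "apply_moves", "data": {
  "linear": [
    [0,-0.15,0.1],
    [0,-0.28,0.2],
    [0,-0.28,0.2],
    [0,-0.28,0.2],
    [0,-0.28,0.2]
  ],
  "angular": [
    [0,0,0],
    [0,0,0],
    [0,0,0],
    [0,0,0],
    [0,0,0]
  ],
  "claw": [-1,-1,-1,-1,-1]
}}

```text
clock: 1.77
eef_pos: [0.4699, -0.2258, 0.1526]
tcp_rot: [[1.0, -0.002, 0.001], [-0.002, -1.0, -0.001], [0.001, 0.001, -1.0]]
contact_force: [0.4, -0.5, -0.7]
opening: 0.0914
grip_force: 0.0
```

```bash
python3 - <<'E'
from h import *
import pickle
o=pickle.load(open("o.pkl","rb"))
for n,L in {"scene":[(268,292,.097),(269.8,304.4,.060),(269.4,301.6,.072)],"side":[(323,178,.097),(324.2,190,.06),(322.4,187.6,.072)]}.items():
    for u,v,z in L: print(n,atz(o[n][2],o[n][3],u,v,z).round(4))
im,d,m,T=snap("wrist"); save("w1.png",im)
h=cv2.cvtColor(im,cv2.COLOR_RGB2HSV); v,u=np.mgrid[:480,:640]
k=(h[...,0]>105)&(h[...,0]<130)&(h[...,1]>120)&(d>0)
X=np.array([atd(m,T,a,b,d[b,a]) for a,b in zip(u[k][::5],v[k][::5])]); X=X[(X[:,2]>.015)&(X[:,2]<.024)&(np.hypot(X[:,0]-.472,X[:,1]+.221)<.08)]
print(len(X),X.min(0),X.max(0),cv2.minEnclosingCircle(X[:,:2].astype(np.float32)))
k=(im.max(2)<60)&(d>0)
X=np.array([atd(m,T,a,b,d[b,a]) for a,b in zip(u[k][::5],v[k][::5])]); X=X[(X[:,2]>.057)&(X[:,2]<.067)&(np.hypot(X[:,0]-.472,X[:,1]+.221)<.025)]
print(len(X),X.min(0),X.max(0),cv2.minEnclosingCircle(X[:,:2].astype(np.float32)))
E
```

```text
scene [0.5675 0.0793 0.097 ]
scene [0.5682 0.079  0.06  ]
scene [0.5665 0.0807 0.072 ]
side [0.5674 0.076  0.097 ]
side [0.5707 0.0785 0.06  ]
side [0.5662 0.0737 0.072 ]
361 [ 0.42282917 -0.27199078  0.01500886] [ 0.52323755 -0.1694165   0.02302019] ((0.47310909628868103, -0.22099626064300537), 0.05252514034509659)
75 [ 0.46256027 -0.23290111  0.05724685] [ 0.48528726 -0.20970101  0.06355901] ((0.4742661714553833, -0.2211313545703888), 0.012401665560901165)
```

View pics/w1.png

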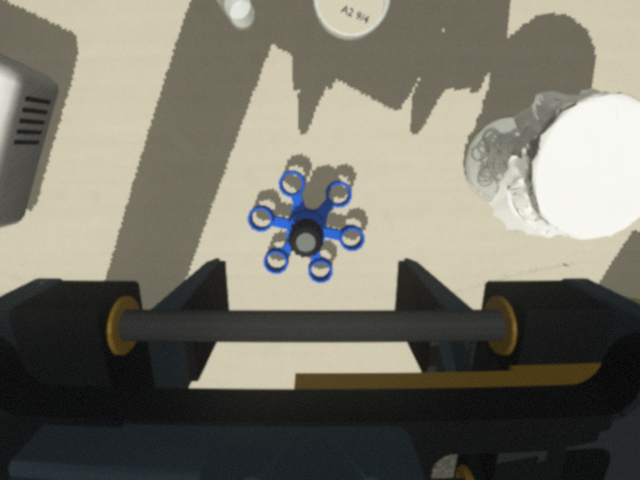

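The wrist view shows the carousel ahead of the open fingers, with its grip top at (306,240). It is clear of neighbours, and the jar on the right is far enough away.

Call:
{"op": "apply_moves", "data": {
  "linear": [
    [0.04,-0.05,0.25],
    [0.04,-0.05,0.5],
    [0.04,-0.05,0.75],
    [0.04,-0.05,0.95],
    [0.04,-0.05,1.0]
  ],
  "angular": [
    [0,0,0],
    [0,0,0],
    [0,0,0],
    [0,0,0],
    [0,0,0]
  ],
  "claw": [-0.6,-0.4,-0.3,-0.2,-0.2]
}}

```text
clock: 2.23
eef_pos: [0.4721, -0.2196, 0.0497]
tcp_rot: [[1.0, -0.003, -0.004], [-0.003, -1.0, 0.002], [-0.004, -0.002, -1.0]]
contact_force: [0.3, 0.4, 0.0]
opening: 0.0607
grip_force: 0.0
```

Call:
{"op": "apply_moves", "data": {
  "linear": [
    [0,0,0.04],
    [0,0,0.07],
    [0,0,0.07],
    [0,0,0.07],
    [0,0,0.07]
  ],
  "angular": [
    [0,0,0],
    [0,0,0],
    [0,0,0],
    [0,0,0],
    [0,0,0]
  ],
  "claw": [-0.1,-0.1,0,0,0]
}}

```text
clock: 2.65
eef_pos: [0.4745, -0.2198, 0.046]
tcp_rot: [[1.0, -0.002, 0.002], [-0.002, -1.0, -0.001], [0.002, 0.001, -1.0]]
contact_force: [-0.3, 0.3, -0.7]
opening: 0.0455
grip_force: 0.0
```

```bash
python3 - <<'E'
from h import *
im,d,m,T=snap("wrist"); save("w2.png",im)
E
```

```text
(no output)
```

View pics/w2.png

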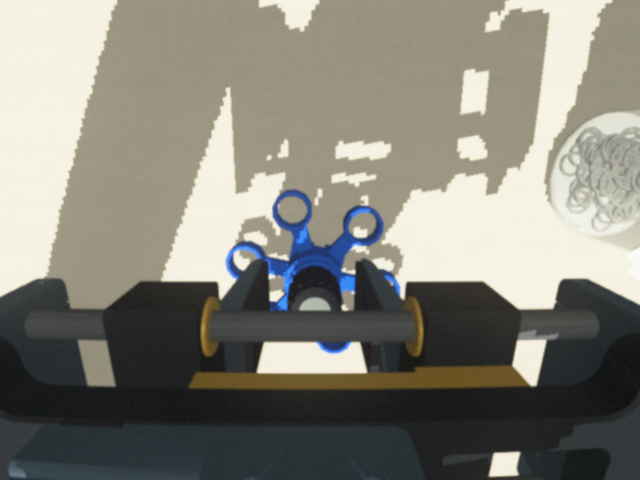

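The grip at (317,300) lies centred between the pads, so I'm closing on it and lifting.

Call:
{"op": "apply_moves", "data": {
  "linear": [
    [0,0,0],
    [0,0,0],
    [0,0,0],
    [0,0,0],
    [0,0,0]
  ],
  "angular": [
    [0,0,0],
    [0,0,0],
    [0,0,0],
    [0,0,0],
    [0,0,0]
  ],
  "claw": [0.3,0.6,1,1,1]
}}

```text
clock: 3.12
eef_pos: [0.4739, -0.2196, 0.0452]
tcp_rot: [[1.0, -0.002, 0.0], [-0.002, -1.0, -0.0], [0.0, 0.0, -1.0]]
contact_force: [0.4, -0.3, 2.4]
opening: 0.0252
grip_force: 30.0
```

Call:
{"op": "apply_moves", "data": {
  "linear": [
    [0,0,0],
    [0,0,0],
    [0,0,0],
    [0,0,0],
    [0,0,-0.05]
  ],
  "angular": [
    [0,0,0],
    [0,0,0],
    [0,0,0],
    [0,0,0],
    [0,0,0]
  ],
  "claw": [1,1,1,1,1]
}}

```text
clock: 3.53
eef_pos: [0.473, -0.2189, 0.0492]
tcp_rot: [[1.0, -0.002, -0.002], [-0.002, -1.0, 0.001], [-0.002, -0.001, -1.0]]
contact_force: [0.2, -0.7, -1.4]
opening: 0.0253
grip_force: 30.0
```

Call:
{"op": "apply_moves", "data": {
  "linear": [
    [0,0,-0.25],
    [0,0,-0.5],
    [0,0,-0.75],
    [0,0,-1],
    [0,0,-1]
  ],
  "angular": [
    [0,0,0],
    [0,0,0],
    [0,0,0],
    [0,0,0],
    [0,0,0]
  ],
  "claw": [1,1,1,1,1]
}}

```text
clock: 3.95
eef_pos: [0.4764, -0.2205, 0.1546]
tcp_rot: [[1.0, -0.002, 0.008], [-0.002, -1.0, -0.004], [0.008, 0.004, -1.0]]
contact_force: [1.1, -1.3, -0.6]
opening: 0.0252
grip_force: 30.0
```

Call:
{"op": "apply_moves", "data": {
  "linear": [
    [0.1,-0.25,-0.1],
    [0.2,-0.5,-0.2],
    [0.3,-0.75,-0.25],
    [0.3,-1,-0.25],
    [0.3,-1,-0.25]
  ],
  "angular": [
    [0,0,0],
    [0,0,0],
    [0,0,0],
    [0,0,0],
    [0,0,0]
  ],
  "claw": [1,1,1,1,1]
}}

```text
clock: 4.37
eef_pos: [0.5034, -0.1156, 0.1741]
tcp_rot: [[1.0, 0.001, -0.002], [0.001, -1.0, 0.003], [-0.002, -0.003, -1.0]]
contact_force: [-0.0, 0.2, -1.7]
opening: 0.0254
grip_force: 30.0
```

Call:
{"op": "apply_moves", "data": {
  "linear": [
    [0.1,-0.25,0],
    [0.2,-0.5,0],
    [0.3,-0.75,0],
    [0.3,-1,0],
    [0.3,-1,0]
  ],
  "angular": [
    [0,0,0],
    [0,0,0],
    [0,0,0],
    [0,0,0],
    [0,0,0]
  ],
  "claw": [1,1,1,1,1]
}}

```text
clock: 4.78
eef_pos: [0.5337, -0.0162, 0.1736]
tcp_rot: [[1.0, 0.001, -0.003], [0.001, -1.0, 0.002], [-0.003, -0.002, -1.0]]
contact_force: [-0.8, -1.1, -1.7]
opening: 0.0253
grip_force: 30.0
```

Call:
{"op": "apply_moves", "data": {
  "linear": [
    [0.1,-0.2,0],
    [0.15,-0.3,0],
    [0.15,-0.4,0],
    [0.15,-0.4,0],
    [0.15,-0.4,0]
  ],
  "angular": [
    [0,0,0],
    [0,0,0],
    [0,0,0],
    [0,0,0],
    [0,0,0]
  ],
  "claw": [1,1,1,1,1]
}}

```text
clock: 5.2
eef_pos: [0.5487, 0.0201, 0.1745]
tcp_rot: [[1.0, -0.002, -0.001], [-0.002, -1.0, -0.001], [-0.001, 0.001, -1.0]]
contact_force: [-0.4, -0.2, -1.0]
opening: 0.025
grip_force: 30.0
```

```bash
python3 - <<'E'
from h import *
s=env.read_state(); print(s["eef_pos"],s["tcp_rot"].round(4),s["joint_pos"].round(3),s["contact_force"])
im,d,m,T=snap("wrist"); s=env.read_state();print(s["eef_pos"]);save("w3.png",im)
E
```

```text
[0.54870502 0.02009499 0.17451018] [[ 1.0e+00 -1.6e-03 -1.3e-03]
 [-1.6e-03 -1.0e+00 -7.0e-04]
 [-1.3e-03  8.0e-04 -1.0e+00]] [ 1.600e-02  3.150e-01  1.698e+00 -1.000e-03  1.131e+00  1.589e+00] [-0.44214646 -0.19085324 -1.04703145]
[0.54874336 0.01979737 0.17464926]
```

View pics/w3.png

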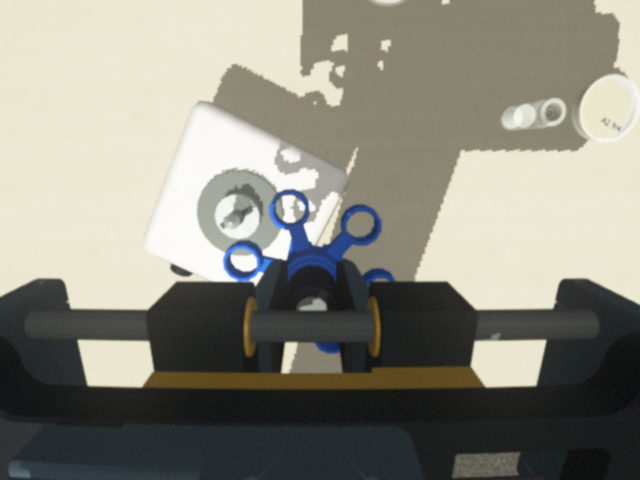

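The wrist view shows the spindle at about (238,212) on the grey disc, just off the held carousel. I'll take a closer crop.

```bash
python3 - <<'E'
import cv2
a=cv2.imread("pics/w3.png")[160:265,190:330]; cv2.imwrite("pics/w3c.png",cv2.resize(a,(800,600),interpolation=cv2.INTER_CUBIC))
E
```

```text
(no output)
```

View pics/w3c.png

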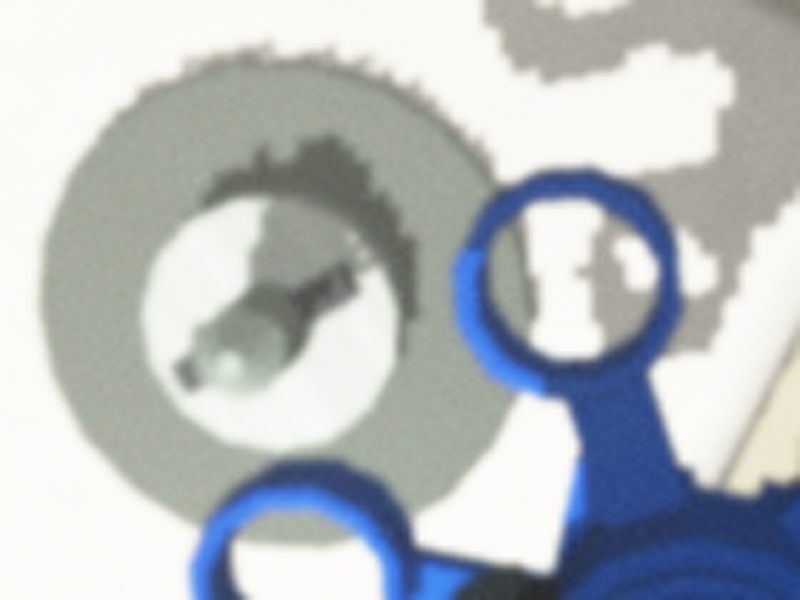

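The crop shows the collar centre at full-image (237.4,216.7), the tip at (230.1,223.4), and the pin ends at (252.1,208.1) and (222.4,225.1). The ring centres are at (289.8,209), (242.5,259.4) and (361,224).

```bash
python3 - <<'E'
from h import *
im,d,m,T=snap("wrist"); s=env.read_state(); print(s["eef_pos"])
f=lambda u,v,z: atz(m,T,u,v,z)
for n,a in dict(collar=(237.4,216.7,.072),tip=(230.1,223.4,.097),disc=(239.9,213,.060)).items(): print(n,f(*a).round(4))
p,q=f(252.1,208.1,.0775),f(222.4,225.1,.0775); print("pin",p,q,np.linalg.norm(p-q),np.degrees(np.arctan2(*(p-q)[1::-1])),(p+q)/2)
z=s["eef_pos"][2]-.0455+.02
R=[f(u,v,z) for u,v in [(289.8,209),(242.5,259.4),(361,224)]]
A=np.array([[2*r[0],2*r[1],1] for r in R]); b=[r[0]**2+r[1]**2 for r in R]; c=np.linalg.solve(A,b); print("ctr",c[:2],"r",np.sqrt(c[2]+c[0]**2+c[1]**2),[np.degrees(np.arctan2(r[1]-c[1],r[0]-c[0])).round(1) for r in R])
E
```

```text
[0.54885187 0.01969021 0.17480166]
collar [0.5684 0.0788 0.072 ]
tip [0.5685 0.0789 0.097 ]
disc [0.5691 0.0792 0.06  ]
pin [0.57620431 0.06582014 0.0775    ] [0.56287651 0.08976157 0.0775    ] 0.02740113642574765 -60.896043619480785 [0.56954041 0.07779085 0.0775    ]
ctr [0.54839429 0.01990703] r 0.04165616308379666 [np.float64(17.2), np.float64(75.7), np.float64(-41.7)]
```

The spindle is at (0.5685, 0.0788) and the pin lies at about -61° (29° mod 90), both consistent with the given heights and lengths. The carousel is centred in the gripper, so I'm moving over the spindle.

Call:
{"op": "apply_moves", "data": {
  "linear": [
    [0.07,-0.2,0],
    [0.14,-0.4,0],
    [0.2,-0.59,0],
    [0.2,-0.59,0],
    [0.2,-0.59,0]
  ],
  "angular": [
    [0,0,0],
    [0,0,0],
    [0,0,0],
    [0,0,0],
    [0,0,0]
  ],
  "claw": [1,1,1,1,1]
}}

```text
clock: 5.72
eef_pos: [0.5693, 0.0792, 0.1748]
tcp_rot: [[1.0, -0.001, -0.0], [-0.001, -1.0, -0.001], [-0.0, 0.001, -1.0]]
contact_force: [-0.1, -0.6, -1.9]
opening: 0.0256
grip_force: 30.0
```

Call:
{"op": "apply_moves", "data": {
  "linear": [
    [0,0,0.05],
    [0,0,0.12],
    [0,0,0.18],
    [0,0,0.25],
    [0,0,0.25]
  ],
  "angular": [
    [0,0,0],
    [0,0,0],
    [0,0,0],
    [0,0,0],
    [0,0,0]
  ],
  "claw": [1,1,1,1,1]
}}

```text
clock: 6.13
eef_pos: [0.5681, 0.0787, 0.1479]
tcp_rot: [[1.0, -0.003, -0.004], [-0.003, -1.0, -0.001], [-0.004, 0.001, -1.0]]
contact_force: [0.6, -0.5, -1.3]
opening: 0.0252
grip_force: 30.0
```

```bash
python3 - <<'E'
from h import *
s=env.read_state(); print(s["eef_pos"],s["tcp_rot"].round(4),s["contact_force"],s["moment"])
E
```

```text
[0.56806375 0.07873401 0.14787852] [[ 1.0e+00 -2.9e-03 -3.9e-03]
 [-2.9e-03 -1.0e+00 -6.0e-04]
 [-3.9e-03  6.0e-04 -1.0e+00]] [ 0.55160923 -0.46775161 -1.34659213] [0.00584142 0.07007054 0.01169846]
```

Call:
{"op": "apply_moves", "data": {
  "linear": [
    [0,0,0.03],
    [0,0,0.06],
    [0,0,0.09],
    [0,0,0.12],
    [0,0,0.12]
  ],
  "angular": [
    [0,0,0],
    [0,0,0],
    [0,0,0],
    [0,0,0],
    [0,0,0]
  ],
  "claw": [1,1,1,1,1]
}}

```text
clock: 6.55
eef_pos: [0.5691, 0.0794, 0.1373]
tcp_rot: [[1.0, -0.002, -0.001], [-0.002, -1.0, -0.0], [-0.001, 0.0, -1.0]]
contact_force: [0.9, -0.5, -1.2]
opening: 0.0253
grip_force: 30.0
```

Call:
{"op": "apply_moves", "data": {
  "linear": [
    [0,0,0.02],
    [0,0,0.05],
    [0,0,0.07],
    [0,0,0.1],
    [0,0,0.1]
  ],
  "angular": [
    [0,0,0],
    [0,0,0],
    [0,0,0],
    [0,0,0],
    [0,0,0]
  ],
  "claw": [1,1,1,1,1]
}}

```text
clock: 6.97
eef_pos: [0.5691, 0.0794, 0.1273]
tcp_rot: [[1.0, -0.002, -0.001], [-0.002, -1.0, -0.0], [-0.001, 0.0, -1.0]]
contact_force: [0.4, -0.2, -1.4]
opening: 0.0256
grip_force: 30.0
```

Call:
{"op": "apply_moves", "data": {
  "linear": [
    [0,0,0],
    [0,0,0.01],
    [0,0,0.01],
    [0,0,0.02],
    [0,0,0.02]
  ],
  "angular": [
    [0,0,0],
    [0,0,0],
    [0,0,0],
    [0,0,0],
    [0,0,0]
  ],
  "claw": [1,1,1,1,1]
}}

```text
clock: 7.38
eef_pos: [0.5694, 0.0794, 0.1258]
tcp_rot: [[1.0, -0.002, -0.0], [-0.002, -1.0, -0.0], [-0.0, 0.0, -1.0]]
contact_force: [-0.8, 0.2, -2.0]
opening: 0.0253
grip_force: 30.0
```

Call:
{"op": "apply_moves", "data": {
  "linear": [
    [0,0,0.005],
    [0,0,0.01],
    [0,0,0.015],
    [0,0,0.015],
    [0,0,0.015]
  ],
  "angular": [
    [0,0,0],
    [0,0,0],
    [0,0,0],
    [0,0,0],
    [0,0,0]
  ],
  "claw": [1,1,1,1,1]
}}

```text
clock: 7.8
eef_pos: [0.5694, 0.0794, 0.1244]
tcp_rot: [[1.0, -0.002, -0.0], [-0.002, -1.0, -0.0], [-0.0, 0.0, -1.0]]
contact_force: [0.1, -0.1, -1.6]
opening: 0.025
grip_force: 30.0
```

Call:
{"op": "apply_moves", "data": {
  "linear": [
    [0,0,0.005],
    [0,0,0.008],
    [0,0,0.008],
    [0,0,0.008],
    [0,0,0.008]
  ],
  "angular": [
    [0,0,0],
    [0,0,0],
    [0,0,0],
    [0,0,0],
    [0,0,0]
  ],
  "claw": [1,1,1,1,1]
}}

```text
clock: 8.22
eef_pos: [0.5694, 0.0794, 0.1237]
tcp_rot: [[1.0, -0.002, 0.0], [-0.002, -1.0, -0.0], [0.0, 0.0, -1.0]]
contact_force: [-0.4, 0.4, -1.6]
opening: 0.0251
grip_force: 30.0
```

Call:
{"op": "apply_moves", "data": {
  "linear": [
    [0,0,0.004],
    [0,0,0.008],
    [0,0,0.008],
    [0,0,0.008],
    [0,0,0.008]
  ],
  "angular": [
    [0,0,0],
    [0,0,0],
    [0,0,0],
    [0,0,0],
    [0,0,0]
  ],
  "claw": [1,1,1,1,1]
}}

```text
clock: 8.63
eef_pos: [0.5694, 0.0794, 0.1229]
tcp_rot: [[1.0, -0.002, 0.0], [-0.002, -1.0, -0.0], [0.0, 0.0, -1.0]]
contact_force: [0.4, -0.7, -1.1]
opening: 0.0253
grip_force: 30.0
```

Call:
{"op": "apply_moves", "data": {
  "linear": [
    [0,0,0.003],
    [0,0,0.006],
    [0,0,0.006],
    [0,0,0.006],
    [0,0,0.006]
  ],
  "angular": [
    [0,0,0],
    [0,0,0],
    [0,0,0],
    [0,0,0],
    [0,0,0]
  ],
  "claw": [1,1,1,1,1]
}}

```text
clock: 9.05
eef_pos: [0.5695, 0.0794, 0.1225]
tcp_rot: [[1.0, -0.002, 0.0], [-0.002, -1.0, -0.0], [0.0, 0.0, -1.0]]
contact_force: [-0.0, 0.1, 0.7]
opening: 0.0253
grip_force: 30.0
```

Call:
{"op": "apply_moves", "data": {
  "linear": [
    [0,0,0.003],
    [0,0,0.005],
    [0,0,0.005],
    [0,0,0.005],
    [0,0,0.005]
  ],
  "angular": [
    [0,0,0],
    [0,0,0],
    [0,0,0],
    [0,0,0],
    [0,0,0]
  ],
  "claw": [1,1,1,1,1]
}}

```text
clock: 9.47
eef_pos: [0.5696, 0.0794, 0.1221]
tcp_rot: [[1.0, -0.002, 0.001], [-0.002, -1.0, -0.0], [0.001, 0.0, -1.0]]
contact_force: [-1.0, -0.2, 3.3]
opening: 0.0256
grip_force: 30.0
```

Call:
{"op": "apply_moves", "data": {
  "linear": [
    [0,0,0.002],
    [0,0,0.002],
    [0,0,0.002],
    [0,0,0.002],
    [0,0,0.002]
  ],
  "angular": [
    [0,0,-0.01],
    [0,0,-0.02],
    [0,0,-0.03],
    [0,0,-0.04],
    [0,0,-0.05]
  ],
  "claw": [1,1,1,1,1]
}}

```text
clock: 9.88
eef_pos: [0.5698, 0.0795, 0.1219]
tcp_rot: [[0.997, 0.078, 0.001], [0.078, -0.997, 0.0], [0.001, -0.0, -1.0]]
contact_force: [-0.1, 0.6, 5.0]
opening: 0.0249
grip_force: 30.0
```

Call:
{"op": "apply_moves", "data": {
  "linear": [
    [0,0,0],
    [0,0,0],
    [0,0,0],
    [0,0,0],
    [0,0,0]
  ],
  "angular": [
    [0,0,-0.01],
    [0,0,-0.02],
    [0,0,-0.03],
    [0,0,-0.04],
    [0,0,-0.04]
  ],
  "claw": [1,1,1,1,1]
}}

```text
clock: 10.3
eef_pos: [0.5699, 0.0795, 0.1219]
tcp_rot: [[0.99, 0.14, 0.001], [0.14, -0.99, 0.0], [0.001, 0.0, -1.0]]
contact_force: [-0.7, -0.4, 5.2]
opening: 0.0252
grip_force: 30.0
```

Call:
{"op": "apply_moves", "data": {
  "linear": [
    [0,0,0],
    [0,0,0],
    [0,0,0],
    [0,0,0],
    [0,0,0]
  ],
  "angular": [
    [0,0,-0.01],
    [0,0,-0.02],
    [0,0,-0.03],
    [0,0,-0.04],
    [0,0,-0.04]
  ],
  "claw": [1,1,1,1,1]
}}

```text
clock: 10.72
eef_pos: [0.5699, 0.0795, 0.1219]
tcp_rot: [[0.979, 0.202, 0.001], [0.202, -0.979, 0.0], [0.001, 0.0, -1.0]]
contact_force: [-1.1, 0.2, 5.5]
opening: 0.0253
grip_force: 30.0
```

Call:
{"op": "apply_moves", "data": {
  "linear": [
    [0,0,0],
    [0,0,0],
    [0,0,0],
    [0,0,0],
    [0,0,0]
  ],
  "angular": [
    [0,0,-0.01],
    [0,0,-0.02],
    [0,0,-0.03],
    [0,0,-0.04],
    [0,0,-0.04]
  ],
  "claw": [1,1,1,1,1]
}}

```text
clock: 11.13
eef_pos: [0.5699, 0.0795, 0.1219]
tcp_rot: [[0.965, 0.263, 0.001], [0.263, -0.965, 0.0], [0.001, 0.0, -1.0]]
contact_force: [-0.6, 0.5, 5.0]
opening: 0.0254
grip_force: 30.0
```

Call:
{"op": "apply_moves", "data": {
  "linear": [
    [0,0,0],
    [0,0,0],
    [0,0,0],
    [0,0,0],
    [0,0,0]
  ],
  "angular": [
    [0,0,-0.01],
    [0,0,-0.02],
    [0,0,-0.03],
    [0,0,-0.04],
    [0,0,-0.04]
  ],
  "claw": [1,1,1,1,1]
}}

```text
clock: 11.55
eef_pos: [0.57, 0.0795, 0.1219]
tcp_rot: [[0.946, 0.323, 0.001], [0.323, -0.946, 0.0], [0.001, 0.0, -1.0]]
contact_force: [-1.1, 0.2, 4.8]
opening: 0.0254
grip_force: 30.0
```

Call:
{"op": "apply_moves", "data": {
  "linear": [
    [0,0,0],
    [0,0,0],
    [0,0,0],
    [0,0,0],
    [0,0,0]
  ],
  "angular": [
    [0,0,-0.01],
    [0,0,-0.02],
    [0,0,-0.03],
    [0,0,-0.04],
    [0,0,-0.04]
  ],
  "claw": [1,1,1,1,1]
}}

```text
clock: 11.97
eef_pos: [0.5699, 0.0795, 0.1219]
tcp_rot: [[0.924, 0.382, 0.001], [0.382, -0.924, 0.0], [0.001, 0.0, -1.0]]
contact_force: [-0.0, -0.0, 5.1]
opening: 0.0255
grip_force: 30.0
```

22.5° so far and still on the pin.

Call:
{"op": "apply_moves", "data": {
  "linear": [
    [0,0,0],
    [0,0,0],
    [0,0,0],
    [0,0,0],
    [0,0,0]
  ],
  "angular": [
    [0,0,-0.01],
    [0,0,-0.02],
    [0,0,-0.03],
    [0,0,-0.04],
    [0,0,-0.04]
  ],
  "claw": [1,1,1,1,1]
}}

```text
clock: 12.38
eef_pos: [0.5699, 0.0795, 0.1218]
tcp_rot: [[0.898, 0.439, 0.001], [0.439, -0.898, 0.0], [0.001, 0.0, -1.0]]
contact_force: [-0.2, -0.3, 6.1]
opening: 0.0258
grip_force: 30.0
```

Call:
{"op": "apply_moves", "data": {
  "linear": [
    [0,0,0],
    [0,0,0],
    [0,0,0],
    [0,0,0],
    [0,0,0]
  ],
  "angular": [
    [0,0,-0.01],
    [0,0,-0.02],
    [0,0,-0.03],
    [0,0,-0.04],
    [0,0,-0.04]
  ],
  "claw": [1,1,1,1,1]
}}

```text
clock: 12.8
eef_pos: [0.5698, 0.0794, 0.1217]
tcp_rot: [[0.869, 0.494, 0.001], [0.494, -0.869, -0.0], [0.001, 0.0, -1.0]]
contact_force: [0.1, -0.6, 4.7]
opening: 0.0252
grip_force: 30.0
```

Call:
{"op": "apply_moves", "data": {
  "linear": [
    [0,0,0],
    [0,0,0],
    [0,0,0],
    [0,0,0],
    [0,0,0]
  ],
  "angular": [
    [0,0,-0.01],
    [0,0,-0.02],
    [0,0,-0.03],
    [0,0,-0.04],
    [0,0,-0.04]
  ],
  "claw": [1,1,1,1,1]
}}

```text
clock: 13.22
eef_pos: [0.5695, 0.0793, 0.1215]
tcp_rot: [[0.837, 0.548, 0.0], [0.548, -0.837, -0.0], [-0.0, 0.0, -1.0]]
contact_force: [0.0, 0.4, 4.5]
opening: 0.0256
grip_force: 30.0
```

Call:
{"op": "apply_moves", "data": {
  "linear": [
    [0,0,0],
    [0,0,0],
    [0,0,0],
    [0,0,0],
    [0,0,0]
  ],
  "angular": [
    [0,0,-0.01],
    [0,0,-0.02],
    [0,0,-0.03],
    [0,0,-0.04],
    [0,0,-0.04]
  ],
  "claw": [1,1,1,1,1]
}}

```text
clock: 13.63
eef_pos: [0.5693, 0.0792, 0.1215]
tcp_rot: [[0.8, 0.599, -0.0], [0.599, -0.8, -0.0], [-0.0, 0.0, -1.0]]
contact_force: [0.2, -1.2, 5.0]
opening: 0.025
grip_force: 30.0
```

Call:
{"op": "apply_moves", "data": {
  "linear": [
    [0,0,0],
    [0,0,0],
    [0,0,0],
    [0,0,0],
    [0,0,0]
  ],
  "angular": [
    [0,0,-0.01],
    [0,0,-0.02],
    [0,0,-0.03],
    [0,0,-0.04],
    [0,0,-0.04]
  ],
  "claw": [1,1,1,1,1]
}}

```text
clock: 14.05
eef_pos: [0.569, 0.0797, 0.1207]
tcp_rot: [[0.761, 0.648, -0.001], [0.648, -0.761, 0.0], [-0.001, -0.001, -1.0]]
contact_force: [0.1, 0.8, -0.6]
opening: 0.0254
grip_force: 30.0
```

Force fell to baseline at 40°, so the slots have found the pin, as predicted. I'm turning 1.8° more to centre it and lowering gently.

Call:
{"op": "apply_moves", "data": {
  "linear": [
    [0,0,0],
    [0,0,0.002],
    [0,0,0.005],
    [0,0,0.01],
    [0,0,0.01]
  ],
  "angular": [
    [0,0,-0.01],
    [0,0,-0.02],
    [0,0,-0.02],
    [0,0,-0.02],
    [0,0,-0.02]
  ],
  "claw": [1,1,1,1,1]
}}

```text
clock: 14.47
eef_pos: [0.5691, 0.0794, 0.1203]
tcp_rot: [[0.741, 0.671, -0.001], [0.671, -0.741, -0.0], [-0.001, -0.0, -1.0]]
contact_force: [-0.2, 0.1, -0.1]
opening: 0.0253
grip_force: 30.0
```

Call:
{"op": "apply_moves", "data": {
  "linear": [
    [0,0,0.005],
    [0,0,0.01],
    [0,0,0.015],
    [0,0,0.015],
    [0,0,0.015]
  ],
  "angular": [
    [0,0,0],
    [0,0,0],
    [0,0,0],
    [0,0,0],
    [0,0,0]
  ],
  "claw": [1,1,1,1,1]
}}

```text
clock: 14.88
eef_pos: [0.5694, 0.0794, 0.119]
tcp_rot: [[0.741, 0.671, -0.0], [0.671, -0.741, -0.0], [-0.0, 0.0, -1.0]]
contact_force: [0.1, -0.4, -1.3]
opening: 0.0251
grip_force: 30.0
```

Dropping freely, no force.

Call:
{"op": "apply_moves", "data": {
  "linear": [
    [0,0,0.005],
    [0,0,0.01],
    [0,0,0.01],
    [0,0,0.01],
    [0,0,0.01]
  ],
  "angular": [
    [0,0,0],
    [0,0,0],
    [0,0,0],
    [0,0,0],
    [0,0,0]
  ],
  "claw": [1,1,1,1,1]
}}

```text
clock: 15.3
eef_pos: [0.5694, 0.0794, 0.118]
tcp_rot: [[0.741, 0.671, 0.0], [0.671, -0.741, -0.0], [-0.0, 0.0, -1.0]]
contact_force: [0.5, 0.3, -1.5]
opening: 0.0252
grip_force: 30.0
```

Call:
{"op": "apply_moves", "data": {
  "linear": [
    [0,0,0.003],
    [0,0,0.006],
    [0,0,0.008],
    [0,0,0.008],
    [0,0,0.008]
  ],
  "angular": [
    [0,0,0],
    [0,0,0],
    [0,0,0],
    [0,0,0],
    [0,0,0]
  ],
  "claw": [1,1,1,1,1]
}}

```text
clock: 15.72
eef_pos: [0.5694, 0.0794, 0.1172]
tcp_rot: [[0.741, 0.671, -0.0], [0.671, -0.741, -0.0], [-0.0, 0.0, -1.0]]
contact_force: [0.1, -0.2, -1.2]
opening: 0.0253
grip_force: 30.0
```

Call:
{"op": "apply_moves", "data": {
  "linear": [
    [0,0,0.003],
    [0,0,0.005],
    [0,0,0.005],
    [0,0,0.005],
    [0,0,0.005]
  ],
  "angular": [
    [0,0,0],
    [0,0,0],
    [0,0,0],
    [0,0,0],
    [0,0,0]
  ],
  "claw": [1,1,1,1,1]
}}

```text
clock: 16.13
eef_pos: [0.5695, 0.0794, 0.1169]
tcp_rot: [[0.741, 0.671, 0.0], [0.671, -0.741, -0.0], [0.0, 0.0, -1.0]]
contact_force: [-0.6, -0.6, 1.6]
opening: 0.0251
grip_force: 30.0
```

It is home: contact comes at TCP z 0.1169, 5.6 mm below the on-pin height. I'm adding a light touch, then releasing.

Call:
{"op": "apply_moves", "data": {
  "linear": [
    [0,0,0.002],
    [0,0,0.003],
    [0,0,0.003],
    [0,0,0.003],
    [0,0,0.003]
  ],
  "angular": [
    [0,0,0],
    [0,0,0],
    [0,0,0],
    [0,0,0],
    [0,0,0]
  ],
  "claw": [1,1,1,1,1]
}}

```text
clock: 16.55
eef_pos: [0.5696, 0.0794, 0.1167]
tcp_rot: [[0.741, 0.671, 0.0], [0.671, -0.741, -0.0], [0.0, 0.0, -1.0]]
contact_force: [-0.7, -0.4, 3.0]
opening: 0.0253
grip_force: 30.0
```

Call:
{"op": "apply_moves", "data": {
  "linear": [
    [0,0,0],
    [0,0,0],
    [0,0,0],
    [0,0,0],
    [0,0,0]
  ],
  "angular": [
    [0,0,0],
    [0,0,0],
    [0,0,0],
    [0,0,0],
    [0,0,0]
  ],
  "claw": [0.3,0.2,0.1,0,0]
}}

```text
clock: 16.97
eef_pos: [0.5694, 0.0794, 0.1162]
tcp_rot: [[0.741, 0.671, -0.0], [0.671, -0.741, -0.0], [-0.0, -0.0, -1.0]]
contact_force: [-0.1, 0.2, -0.1]
opening: 0.0454
grip_force: 0.0
```

Call:
{"op": "apply_moves", "data": {
  "linear": [
    [0,0,0],
    [0,0,0],
    [0,0,0],
    [0,0,0],
    [0,0,0]
  ],
  "angular": [
    [0,0,0],
    [0,0,0],
    [0,0,0],
    [0,0,0],
    [0,0,0]
  ],
  "claw": [0,-0.1,-0.2,-0.2,-0.2]
}}

```text
clock: 17.38
eef_pos: [0.5694, 0.0794, 0.1165]
tcp_rot: [[0.741, 0.671, 0.0], [0.671, -0.741, -0.0], [0.0, 0.0, -1.0]]
contact_force: [-0.3, 1.0, 0.2]
opening: 0.0548
grip_force: 0.0
```

Call:
{"op": "apply_moves", "data": {
  "linear": [
    [0,0,-0.1],
    [0,0,-0.3],
    [0,0,-0.55],
    [0,0,-0.8],
    [0,0,-1]
  ],
  "angular": [
    [0,0,0],
    [0,0,0],
    [0,0,0],
    [0,0,0],
    [0,0,0]
  ],
  "claw": [-0.2,-0.2,-0.2,-0.2,-0.2]
}}

```text
clock: 17.8
eef_pos: [0.5699, 0.0795, 0.2192]
tcp_rot: [[0.741, 0.671, 0.003], [0.671, -0.741, 0.0], [0.002, 0.002, -1.0]]
contact_force: [0.5, 0.2, -0.8]
opening: 0.0543
grip_force: 0.0
```

Call:
{"op": "apply_moves", "data": {
  "linear": [
    [-0.2,0,-0.2],
    [-0.5,0,-0.3],
    [-0.7,0,-0.3],
    [-0.7,0,-0.3],
    [-0.7,0,-0.3]
  ],
  "angular": [
    [0,0,0],
    [0,0,0],
    [0,0,0],
    [0,0,0],
    [0,0,0]
  ],
  "claw": [-0.2,-0.2,-0.2,-0.2,-0.2]
}}

```text
clock: 18.22
eef_pos: [0.5174, 0.0321, 0.2476]
tcp_rot: [[0.742, 0.67, 0.002], [0.67, -0.742, 0.0], [0.002, 0.001, -1.0]]
contact_force: [0.1, -0.0, -0.4]
opening: 0.0546
grip_force: 0.0
```

```bash
python3 - <<'E'
from h import *
out=[]
ims=[]
for n in ["wrist","side","scene"]:
    im,d,m,T=snap(n); h=cv2.cvtColor(im,cv2.COLOR_RGB2HSV); v,u=np.mgrid[:480,:640]
    k=(h[...,0]>105)&(h[...,0]<130)&(h[...,1]>120)&(d>0)
    X=np.array([atd(m,T,a,b,d[b,a]) for a,b in zip(u[k],v[k])]); X=X[(X[:,2]>.08)&(X[:,2]<.1)&(np.hypot(X[:,0]-.569,X[:,1]-.079)<.06)]
    if len(X)<20: print(n,len(X)); continue
    r=np.hypot(X[:,0]-.569,X[:,1]-.079); Y=X[(r>.038)]
    c,*_=np.linalg.lstsq(np.c_[Y[:,:2]-[.569,.079],np.ones(len(Y))],Y[:,2],rcond=None)
    print(n,len(X),cv2.minEnclosingCircle(X[:,:2].astype(np.float32)),"ring z pct",np.percentile(Y[:,2],[5,50,90,97]).round(4),"slope",c.round(4))
    ims.append(im)
w=ims[0]; save("end.png",np.hstack([cv2.resize(w[:, :],(400,300)),cv2.resize(ims[1][140:260,240:400],(400,300),interpolation=cv2.INTER_CUBIC)]))
E
```

```text
wrist 1721 ((0.5681567192077637, 0.07967555522918701), 0.05254193767905235) ring z pct [0.086  0.0912 0.0923 0.0927] slope [-0.0153  0.0022  0.0909]
side 464 ((0.5676946043968201, 0.07635527104139328), 0.05463901534676552) ring z pct [0.0833 0.0888 0.0923 0.0935] slope [ 0.0187 -0.0206  0.0889]
scene 925 ((0.5679879188537598, 0.07898431271314621), 0.05350583791732788) ring z pct [0.0815 0.0887 0.0918 0.0925] slope [-0.0043  0.0026  0.0878]
```

View pics/end.png

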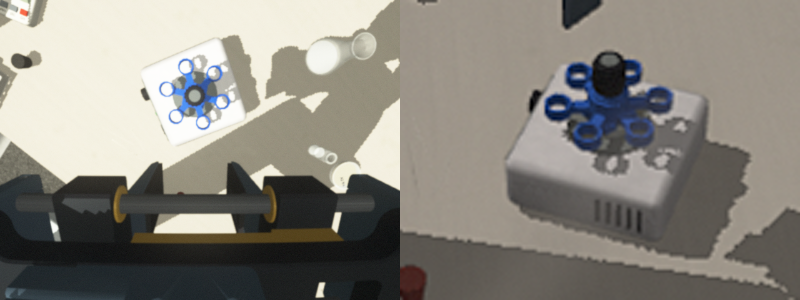

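The pictures show the carousel level on the mixer. Its ring tops are at 92 mm (72 + 20, so fully home), the gripper is clear, and the bystanders are standing.

```bash
python3 -c "
from bench import env
print(env.sign_off())"
```

```text
the job is handed in; nothing more can be done
None
```

The carousel is fully home and level on the mixer's collar and released, its slots having found the pin after about 40° of turning under roughly 6 N of push; the job was handed in at about 18 s, and the final pictures showed the bystanders in view standing.

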